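# Build the stepped pick display

## Task

Build the stepped pick display on the two-pin plinth fixed to the counter: thread the three drilled wooden tiers over both pins, the largest first, then the middle one, then the smallest, each lying flat and fully down on the one below. Last, set the chrome clip stand with its green pick upright on the middle of the smallest tier, without ever tipping it over. Leave the pitch pipe, the tuning fork and the kazoo where they lie.

Things in the scene. Friction and masses are not known exactly. Their poses are not given: they have to be found in the camera images.
- plinth: medium-brown wooden plinth fixed to the counter, 80 x 160 mm and 16 mm high; origin at the centre of its underside (on the counter, z = 0), x across its width, y along its length, z up. Two upright steel pins stand on it at y = -26 and +26 mm (x = 0): 8 mm diameter, their tips 34 mm above the plinth's top face (50 mm above the counter); the last 6 mm taper to 3 mm diameter. With three 12 mm tiers in place the pin tips end 2 mm below the top tier's upper face
- large_mid (a point): centre (half-way up) of the largest of three loose dark-wood display tiers: a flat rectangular board 64 x 136 mm and 12 mm thick, lying flat. x runs across its 64 mm width, y along its 136 mm length, z up. Two round through-holes of 12 mm diameter on its long centre line, at y = -26 and +26 mm; the board is the same either way round. Two fine dark lines on its upper face are only surface decoration
- middle_mid (a point): centre (half-way up) of the middle-sized of three loose dark-wood display tiers: a flat rectangular board 52 x 108 mm and 12 mm thick, lying flat. x runs across its 52 mm width, y along its 108 mm length, z up. Two round through-holes of 12 mm diameter on its long centre line, at y = -26 and +26 mm; the board is the same either way round. Two fine dark lines on its upper face are only surface decoration
- small_mid (a point): centre (half-way up) of the smallest of three loose dark-wood display tiers: a flat rectangular board 40 x 80 mm and 12 mm thick, lying flat. x runs across its 40 mm width, y along its 80 mm length, z up. Two round through-holes of 12 mm diameter on its long centre line, at y = -26 and +26 mm; the board is the same either way round. Two fine dark lines on its upper face are only surface decoration
- stand_foot (a point): centre (half-way up) of the foot of the loose chrome clip stand. The foot is a weighted upright cylinder of 34 mm diameter and 26 mm height, to be gripped; z up. Above it stand a thin neck and two small jaws pinching a green marbled pick, up to 26 mm wide (along the stand's y) and 1.5 mm thick, whose top is 61 mm above the underside of the foot; about 150 g
- pitch_pipe: bystander: round brass pitch pipe lying flat, 70 mm diameter, 16 mm high; origin at the centre of its underside
- fork: bystander: steel tuning fork lying flat, 135 mm long along its x, 22 mm wide, 8 mm high; origin near its middle, on the counter
- kazoo: bystander: bamboo kazoo lying down, 120 mm long along its x, 22 mm diameter; origin at its middle, on the counter
Not all that is in view belongs to the job. What is shaped like the part that bears large_mid but blue is not meant. Leave any blue look-alike of the part that bears middle_mid alone.

How it is judged:
By the outcome, as a careful person would: the job done as asked, in the order asked, and still so for the second after the job is handed in, with the robot touching nothing.
It also fails if it takes over 118 s, if anything falls off the work surface, if the arm or the gripper's body presses on something with over 40 N, if the wrist force passes 120 N, or if a joint passes its speed limit or range.

## Robot

A 7-joint arm with a two-finger parallel gripper is mounted at the origin on the work surface. World frame = base frame: x ahead of the robot, y to its left, z up, the work surface at z = 0. Lengths are in m, angles in rad, forces in N, time in s.
With the tool pointing down it reaches from about 0.4 to 0.9 m from the base axis. Payload 5.6 kg.
Tool frame: the origin (TCP) lies at the very end of the fingers, on their centre line; the grasp point (between the pads) lies robot.grip_depth behind it (robot.grip_depth is the distance from the TCP to the grasp point, in m); y points along the fingers, x is the direction in which the jaws open and shut, and the axes are right-handed (so a half turn about y gives the same grasp; the last joint's range is limited). The gripper opens to 92 mm and grips with 3 to 60 N. Pads are 20 mm wide; open, the fingers measure 128 mm over their backs; the gripper's body (75 mm by 189 mm) begins 69 mm behind the grasp point.
Start: joints at [-1.3, 0.468, -0.012, 1.603, 0.006, 1.071, -0.056], TCP at [0.201, 0.618, 0.215] pointing down, gripper open.
Joint ranges: [-2.53, 2.53], [-0.31, 2.02], [-1.57, 1.55], [0.28, 2.44], [-1.29, 4.43], [0.15, 1.84], [-2.92, 2.92]. Speed limits (rad/s): [2.57, 2.57, 3.14, 3.14, 3.14, 3.14, 3.14].

## Interface

Orientations are given as a rotation vector (axis times angle).
In Python, from bench import robot, eyes, trace, pinpoint gives the robot as it stands.
- The arm moves only by the tool apply_moves, never from a script. Its argument "deltas" is a list of rows, each a list of 2 entries, a list of its own where there are three numbers: the shift along the tool's x, y, z in m, then the turn about the tool's y in rad. In form: [[[dx, dy, dz], twist], ...]. A call has 1 to 20 rows; each row is the pose to reach, as a shift and turn from the pose commanded when the call began, along the tool's axes at that moment; what a row does not reach only later rows make up. A row lasts 1/12 s, in which the tool goes at most 41.7 mm and 7.16 degrees, less where a joint would pass 70% of its speed; a pose out of reach is approached as far as the arm can. A call with a gripper value outside its range is refused whole. "grip" is the opening, from 0 (shut) to 1 (fully open), set as the call begins (left out, the last holds). The fingers move at their own pace and stop on an object; "grip_force" is the grip in N (left out, the last holds). Time passes only in rows, so rows that repeat a pose let the fingers close. It gives the time, the measured TCP pose, the force and the opening at its end, in the units of the state.
- robot.observe(): the state, without advancing time (a new reading comes with each control period).
- eyes.read_camera(name): name is "scene" or "top" or "wrist"; returns a dict with "color" (480x640x3 uint8, red, green, blue), "K" (3x3 intrinsics, pixels), "view" (4x4, takes a point from world to camera coordinates). Camera axes: x right, y down, z forward; pixel columns grow to the right and rows downward; lengths in m; the calibration is good to about 2 mm. The wrist camera is an equidistant fisheye: a pixel r from the principal point sees the ray r / f radians off the axis. A picture is of the moment at which its call begins. There is no depth.
- robot.close_job(): hands the job in, once; it reports no verdict.
Trained networks look in the newest picture that a camera, given by its name, has taken for a name from the list of things; names that differ only in an ending like _2 or _b are one class to them, and where a whole thing is asked for, a point or a joint stands for the part that bears it (a point fixed in the world has none). Each returns a list of dicts, best first, with "p" (0 to 1); they miss things now and then, are a little off and sometimes report something else, mostly with a low value. They report only what shows in the picture. A call takes as long as a camera call. They do not tell look-alikes from the thing itself.
- trace(camera, query): "pixels" (480x640 bool, what is visible of it) and "rect" ([left, top, width, height] in pixels, round what is visible of it).
- pinpoint(camera, query): "uv" ([column, row] in pixels: a listed point, or the origin of a listed thing).
The state is a dict: "t": time; "joint_positions": joint angles; "dq": joint speeds; "joint_efforts": joint torques, N m; "tcp_pos": TCP position; "tool_rot": TCP orientation; "ft_force": force on the tool from outside, world axes, zero at the start; "ft_torque": the same for the moment, N m; "finger_gap": finger opening in m.
Only numpy, scipy, OpenCV 4.12 (cv2) and the standard library are available. Lean on these libraries where they do the work, as an engineer would, in place of code of your own. Each camera call takes 0.05 s, during which the arm holds its last target. There are 200 camera calls.

## Working session

There is one attempt and no reset: what is moved stays moved. The work goes in short steps, Python scripts to look and compute and a tool call to move; the robot and the scene stay as the last step left them, time stands still between calls to the robot, and variables do not carry over. Pictures are saved under pics/ and viewed, about 12 in all and at most 16, crops included, and the job is handed in when it is done.

Besides the shell and the picture viewer there is one more tool, called as name([rows], argument=value, ...), one row to a line, values as JSON. apply_moves: Moves the arm, as the interface text tells. Its arguments: {"type":"object","properties":{"deltas":{"type":"array","items":{"type":"array"}},"grip":{"type":"number"},"grip_force":{"type":"number"}},"required":["deltas"]}

```bash
ls; mkdir -p pics
python3 - <<'E'
from bench import robot, eyes, trace, pinpoint
import cv2, numpy as np
print({k:np.round(v,3).tolist() for k,v in robot.observe().items()}, robot.grip_depth)
for c in ["scene","top"]:
    d=eyes.read_camera(c); cv2.imwrite(f"pics/{c}0.png",d["color"][:,:,::-1])
    print(c,d["K"].tolist(),np.round(d["view"],3).tolist())
    for q in ["plinth","large_mid","middle_mid","small_mid","stand_foot","pitch_pipe","fork","kazoo"]:
        print(q,[(np.round(r["uv"]).tolist(),round(r["p"],2)) for r in pinpoint(c,q)], [(r["rect"],round(r["p"],2)) for r in trace(c,q)])
E
```

```text
pics
{'t': 0.0, 'joint_positions': [-1.3, 0.468, -0.012, 1.604, 0.006, 1.071, -0.056], 'dq': [0.001, 0.002, -0.001, -0.001, 0.0, 0.0, -0.0], 'joint_efforts': [-0.0, -52.058, -0.013, -24.374, -0.057, 0.017, 0.0], 'tcp_pos': [0.201, 0.618, 0.214], 'tool_rot': [-1.343, -0.974, 0.976], 'ft_force': [-0.063, 0.236, 0.158], 'ft_torque': [0.01, -0.031, -0.03], 'finger_gap': 0.092} 0.0187
scene [[441.76121469959594, 0.0, 324.5843586698324], [0.0, 441.76121469959594, 242.14012522874592], [0.0, 0.0, 1.0]] [[0.356, 0.935, 0.002, -0.203], [0.549, -0.207, -0.81, -0.266], [-0.756, 0.289, -0.587, 1.655], [0.0, 0.0, 0.0, 1.0]]
plinth [([243.0, 294.0], 0.73), ([382.0, 212.0], 0.17)] [([207.4, 271.6, 72.3, 46.1], 0.61)]
large_mid [([415.0, 288.0], 0.96), ([310.0, 241.0], 0.72), ([258.0, 220.0], 0.63)] [([238.5, 208.2, 43.5, 23.7], 0.88), ([392.4, 268.6, 47.3, 40.2], 0.72), ([286.6, 233.2, 45.3, 19.9], 0.61)]
middle_mid [([458.0, 258.0], 0.94), ([400.0, 249.0], 0.66)] [([438.5, 244.2, 40.9, 28.1], 0.82), ([379.7, 241.2, 41.7, 17.5], 0.67)]
small_mid [([380.0, 210.0], 0.5)] [([367.6, 201.8, 28.0, 12.4], 
[... 610 characters left out ...]
([387.0, 347.0], 0.89), ([342.0, 272.0], 0.83)] [([307.1, 245.4, 66.5, 54.5], 0.84), ([224.8, 122.5, 64.6, 47.8], 0.62), ([356.6, 321.1, 71.1, 53.8], 0.58)]
middle_mid [([175.0, 178.0], 0.98), ([234.0, 222.0], 0.79)] [([208.5, 210.3, 50.3, 17.2], 0.9), ([160.0, 151.5, 32.4, 54.1], 0.59)]
small_mid [([323.0, 154.0], 0.72), ([232.0, 223.0], 0.58)] [([188.9, 308.3, 41.1, 21.8], 0.76)]
stand_foot [([475.0, 317.0], 0.68)] [([467.2, 311.3, 20.8, 16.1], 0.74), ([189.0, 308.0, 39.6, 21.3], 0.36)]
pitch_pipe [([321.0, 154.0], 0.6)] [([314.7, 144.5, 19.9, 24.8], 0.61)]
fork [([541.0, 251.0], 0.57)] [([531.9, 221.2, 17.2, 55.4], 0.81)]
kazoo [([134.0, 238.0], 0.72)] [([127.9, 208.6, 13.1, 54.1], 0.57)]
```

View pics/top0.png

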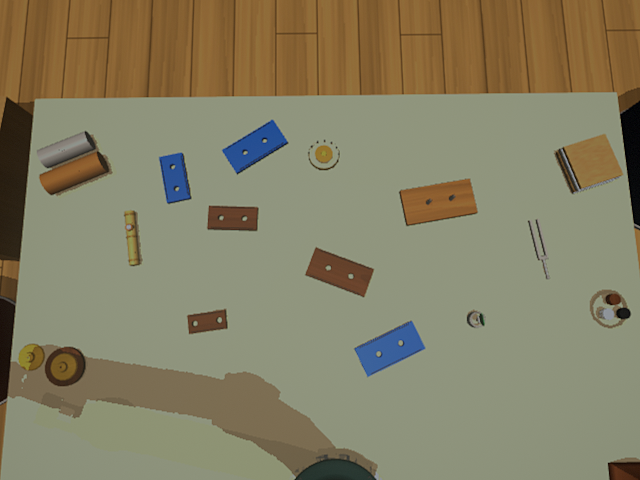

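View pics/scene0.png

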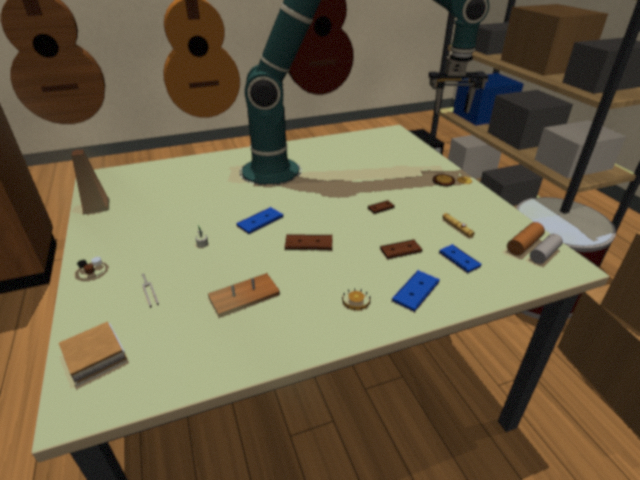

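The pieces wanted are the dark-brown boards, in top view: large (340,272), middle (233,218), small (208,321). The plinth with its pins is at (438,201) and the stand at (475,319). The blue boards are decoys. Next I rectify the images to metric planes and fit them.

```bash
cat > h.py <<'E'
from bench import robot, eyes, trace, pinpoint
import cv2, numpy as np
from scipy.spatial.transform import Rotation as Rn
def project(d,P,fish):
    P=np.asarray(P,float).reshape(-1,3); V=np.asarray(d["view"]); K=np.asarray(d["K"])
    c=P@V[:3,:3].T+V[:3,3]
    if fish:
        r=np.linalg.norm(c[:,:2],axis=1); th=np.arctan2(r,c[:,2]); s=th/np.maximum(r,1e-9)
        return np.c_[K[0,2]+K[0,0]*s*c[:,0],K[1,2]+K[1,1]*s*c[:,1]]
    return np.c_[K[0,2]+K[0,0]*c[:,0]/c[:,2],K[1,2]+K[1,1]*c[:,1]/c[:,2]]
def rect(d,z,cx,cy,half,mm=1.0,fish=False):
    """orthographic image at height z: row up = +x, col right = -y"""
    n=int(2*half/(mm/1000))+1; a=np.linspace(half,-half,n)
    X,Y=np.meshgrid(cx+a,cy+a,indexing="ij")
    uv=project(d,np.stack([X,Y,np.full_like(X,z)],-1),fish).reshape(n,n,2).astype(np.float32)
    return cv2.remap(d["color"],uv[...,0],uv[...,1],cv2.INTER_LINEAR)
def px2w(uv,cx,cy,half,mm=1.0): return cx+half-uv[1]*mm/1000, cy+half-uv[0]*mm/1000
def ray(d,uv,z):  # pinhole
    V=np.asarray(d["view"]);R=V[:3,:3];c=-R.T@V[:3,3]
    r=R.T@np.linalg.inv(d["K"])@np.array([uv[0],uv[1],1.]); return c+r*(z-c[2])/r[2]
def fit(im,cx,cy,half,mm,lo=(0,90,20),hi=(20,255,160),hsv=None):
    h=cv2.cvtColor(im,cv2.COLOR_RGB2HSV); m=cv2.inRange(h,lo,hi)
    m=cv2.morphologyEx(m,cv2.MORPH_CLOSE,np.ones((5,5)))
    cs,_=cv2.findContours(m,cv2.RETR_EXTERNAL,cv2.CHAIN_APPROX_NONE)
    c=max(cs,key=cv2.contourArea); (u,v),_,_=r=cv2.minAreaRect(c); b=cv2.boxPoints(r)
    e=[b[1]-b[0],b[2]-b[1]]; e.sort(key=np.linalg.norm)
    L=e[1]; dx,dy=-L[1],-L[0]
    return px2w((u,v),cx,cy,half,mm),np.degrees(np.arctan2(dy,dx))%180,[np.linalg.norm(k)*mm for k in e]
def tool():
    s=robot.observe(); return np.asarray(s["tcp_pos"]),Rn.from_rotvec(s["tool_rot"]).as_matrix()
E
python3 - <<'E'
from h import *
p,R=tool(); print(np.round(R,3))
d=eyes.read_camera("top")
for n,uv,z in [("large",(340,272),.012),("middle",(233,218),.012),("small",(208,321),.012),("plinth",(438,201),.016)]:
    c=ray(d,uv,z); im=rect(d,z,c[0],c[1],.11)
    hv=cv2.cvtColor(im,cv2.COLOR_RGB2HSV)[110-12:110+12:6,110]
    f=fit(im,c[0],c[1],.11,1.,lo=(0,100,20),hi=(18,255,255 if n=="plinth" else 200)); print(n,np.round(c,3),hv.tolist(),np.round(f[0],4),np.round(f[1],1),np.round(f[2],1))
print("stand",ray(d,(475,318),.013))
w=eyes.read_camera("wrist");print(w["K"].tolist(),np.round(w["view"],3).tolist()); V=w["view"];print("cam in tool",R.T@(-V[:3,:3].T@V[:3,3]-p), "\n",V[:3,:3]@R)
E
```

```text
[[ 0.309  0.    -0.951]
 [ 0.951  0.     0.309]
 [ 0.    -1.    -0.   ]]
large [ 0.489 -0.021  0.012] [[11, 146, 101], [12, 149, 101], [11, 149, 106], [12, 150, 102]] [ 0.49   -0.0198] 68.4 [ 63.8 134.7]
middle [0.611 0.211 0.012] [[12, 145, 100], [12, 148, 102], [12, 143, 93], [11, 141, 96]] [0.6121 0.2129] 87.2 [ 51.7 107.7]
small [0.389 0.26  0.012] [[12, 143, 100], [12, 145, 100], [12, 143, 100], [12, 133, 94]] [0.389  0.2628] 97.1 [39.4 80. ]
plinth [ 0.643 -0.241  0.016] [[15, 169, 143], [15, 170, 141], [15, 170, 141], [16, 169, 145]] [ 0.6419 -0.241 ] 99.2 [ 80.5 160.7]
stand [ 0.38661029 -0.30647835  0.013     ]
[[371.64829954431775, 0.0, 320.96375474680167], [0.0, 371.64829954431775, 243.96979161522736], [0.0, 0.0, 1.0]] [[0.309, 0.951, -0.001, -0.651], [0.917, -0.297, 0.267, -0.031], [0.254, -0.083, -0.964, 0.391], [0.0, 0.0, 0.0, 1.0]]
cam in tool [ 0.00080154 -0.17004958  0.07475731] 
 [[ 9.99999757e-01  6.95838780e-04 -2.96012199e-05]
 [ 1.57518553e-04 -2.67363829e-01 -9.63595640e-01]
 [-6.78421510e-04  9.63595402e-01 -2.67363874e-01]]
```

```bash
cat >> h.py <<'E'
def go(x,y,z,ang):
    """delta from present pose in tool axes, and twist; ang = world angle of jaw x, deg"""
    p,R=tool(); a=np.degrees(np.arctan2(R[1,0],R[0,0]))
    t=(a-ang+180)%360-180
    d=R.T@(np.array([x,y,z])-p); print("at",np.round(p,4),"jaw",round(a,2),"-> delta",np.round(d,4),"twist",round(np.radians(t),4),"rows>=",int(max(np.linalg.norm(d)/.0417,abs(t)/7.16))+1)
E
python3 -c "
from h import *
go(.490,-.0198,.12,-21.6)"
```

```text
at [0.2007 0.6182 0.2146] jaw 72.02 -> delta [-0.5176  0.0946 -0.4722] twist 1.6339 rows>= 17
```

apply_moves([
  [[-0.26,0.047,-0.236],0.82],
  [[-0.26,0.047,-0.236],0.82],
  [[-0.26,0.047,-0.236],0.82],
  [[-0.26,0.047,-0.236],0.82],
  [[-0.26,0.047,-0.236],0.82],
  [[-0.26,0.047,-0.236],0.82],
  [[-0.26,0.047,-0.236],0.82],
  [[-0.26,0.047,-0.236],0.82],
  [[-0.518,0.0946,-0.472],1.634],
  [[-0.518,0.0946,-0.472],1.634],
  [[-0.518,0.0946,-0.472],1.634],
  [[-0.518,0.0946,-0.472],1.634],
  [[-0.518,0.0946,-0.472],1.634],
  [[-0.518,0.0946,-0.472],1.634],
  [[-0.518,0.0946,-0.472],1.634],
  [[-0.518,0.0946,-0.472],1.634],
  [[-0.518,0.0946,-0.472],1.634],
  [[-0.518,0.0946,-0.472],1.634],
  [[-0.518,0.0946,-0.472],1.634],
  [[-0.518,0.0946,-0.472],1.634],
], grip=1)

```text
t: 3.47
tcp_pos: [0.4894, -0.0198, 0.1199]
tool_rot: [-1.55, 0.296, -0.295]
ft_force: [-0.1, 0.9, -0.2]
finger_gap: 0.0917
```

Run:
```python
from h import *
d=eyes.read_camera("wrist"); cv2.imwrite("pics/w1.png",d["color"][:,:,::-1])
im=rect(d,.012,.49,-.02,.1,.5,True); cv2.imwrite("pics/w1r.png",im[:,:,::-1])
f=fit(im,.49,-.02,.1,.5,lo=(0,100,20),hi=(18,255,220)); print(f)
go(*f[0],.003,f[1]-90)
```

```text
((0.49042541503906245, -0.017876968383789063), np.float32(68.31772), [np.float32(66.21724), np.float32(137.10869)])
at [ 0.4893 -0.0189  0.12  ] jaw -21.51 -> delta [0.0007 0.117  0.0013] twist 0.003 rows>= 3
```

View pics/w1.png

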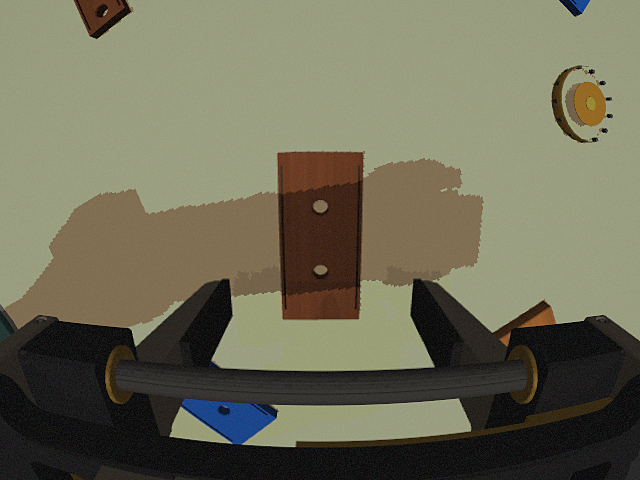

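apply_moves([
  [[0.0007,0.04,0.0013],0.003],
  [[0.0007,0.08,0.0013],0.003],
  [[0.0007,0.105,0.0013],0.003],
  [[0.0007,0.117,0.0013],0.003],
  [[0.0007,0.117,0.0013],0.003],
  [[0.0007,0.117,0.0013],0.003],
])

```text
t: 4.02
tcp_pos: [0.4909, -0.0179, 0.0033]
tool_rot: [-1.55, 0.297, -0.296]
ft_force: [0.4, -0.0, 0.2]
finger_gap: 0.0917
```

apply_moves([
  [[0,0,0],0],
  [[0,0,0],0],
  [[0,0,0],0],
  [[0,0,0],0],
  [[0,0,0],0],
  [[0,0,0],0],
  [[0,0,0],0],
  [[0,0,0],0],
], grip=0, grip_force=30)

```text
t: 4.68
tcp_pos: [0.491, -0.0189, 0.0034]
tool_rot: [-1.549, 0.298, -0.298]
ft_force: [-1.7, 1.0, 7.1]
finger_gap: 0.0638
```

apply_moves([
  [[0,-0.01,0],0],
  [[0,-0.04,0],0],
  [[0,-0.08,0],0],
  [[0,-0.117,0],0],
  [[0,-0.117,0],0],
])

```text
t: 5.1
tcp_pos: [0.4951, -0.0198, 0.1262]
tool_rot: [-1.546, 0.291, -0.307]
ft_force: [1.0, -1.0, -0.5]
finger_gap: 0.0637
```

```bash
python3 -c "
from h import *
go(.642,-.241,.13,9.2)"
```

```text
at [ 0.4951 -0.0198  0.1262] jaw -21.85 -> delta [ 0.2187 -0.0025 -0.1506] twist -0.5419 rows>= 7
```

apply_moves([
  [[0.109,0,-0.075],-0.27],
  [[0.109,0,-0.075],-0.27],
  [[0.109,0,-0.075],-0.27],
  [[0.109,0,-0.075],-0.27],
  [[0.219,0,-0.151],-0.542],
  [[0.219,0,-0.151],-0.542],
  [[0.219,0,-0.151],-0.542],
  [[0.219,0,-0.151],-0.542],
  [[0.219,0,-0.151],-0.542],
  [[0.219,0,-0.151],-0.542],
  [[0.219,0,-0.151],-0.542],
  [[0.219,0,-0.151],-0.542],
])

```text
t: 6.1
tcp_pos: [0.6378, -0.2383, 0.1199]
tool_rot: [-1.565, -0.128, 0.129]
ft_force: [0.6, -0.1, -1.3]
finger_gap: 0.0635
```

Run:
```python
from h import *
d=eyes.read_camera("wrist"); cv2.imwrite("pics/w2.png",d["color"][:,:,::-1]); go(.642,-.241,.13,9.2)
d=eyes.read_camera("top")
uv=project(d,[.642,-.241,.03],False)[0]; u,v=map(int,uv)
a=d["color"][v-90:v+60,u-100:u+100]; cv2.imwrite("pics/t2.png",cv2.resize(a,None,fx=4,fy=4)[:,:,::-1])
```

```text
at [ 0.638  -0.2385  0.1201] jaw 9.39 -> delta [ 0.0036 -0.0099 -0.0031] twist 0.0033 rows>= 1
```

View pics/w2.png

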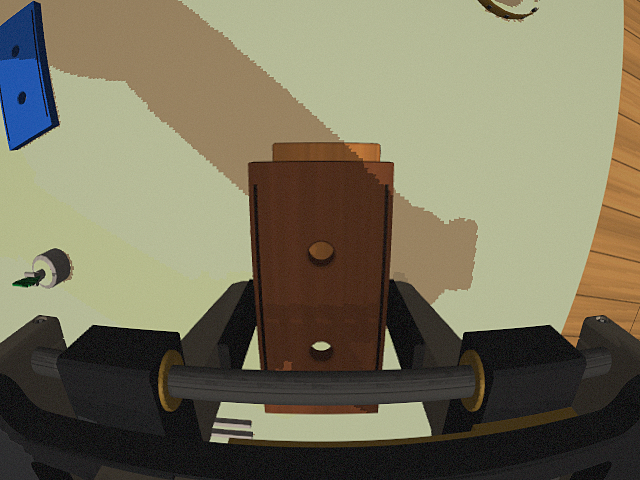

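The held tier hides the pins, so I back off along the tool's -z to see them with the wrist camera.

apply_moves([
  [[0.004,-0.02,-0.04],0.003],
  [[0.004,-0.04,-0.08],0.003],
  [[0.004,-0.06,-0.12],0.003],
  [[0.004,-0.06,-0.13],0.003],
  [[0.004,-0.06,-0.13],0.003],
  [[0.004,-0.06,-0.13],0.003],
  [[0.004,-0.06,-0.13],0.003],
])

```text
t: 6.78
tcp_pos: [0.6632, -0.366, 0.1792]
tool_rot: [-1.565, -0.126, 0.126]
ft_force: [-0.1, 1.1, -0.7]
finger_gap: 0.0636
```

Run:
```python
from h import *
d=eyes.read_camera("wrist"); print(tool()[0])
im=rect(d,.05,.642,-.241,.1,.5,True); im2=rect(d,.016,.642,-.241,.1,.5,True)
print(fit(im2,.642,-.241,.1,.5,lo=(0,100,20),hi=(18,255,255)))
np.savez("w3.npz",color=d["color"],K=d["K"],view=d["view"])
cv2.imwrite("pics/w3.png",np.hstack([im,im2])[:,:,::-1])
```

```text
[ 0.6634035  -0.3654633   0.17912545]
((0.658, -0.249), np.float32(90.0), [np.float32(137.0), np.float32(184.0)])
```

View pics/w3.png

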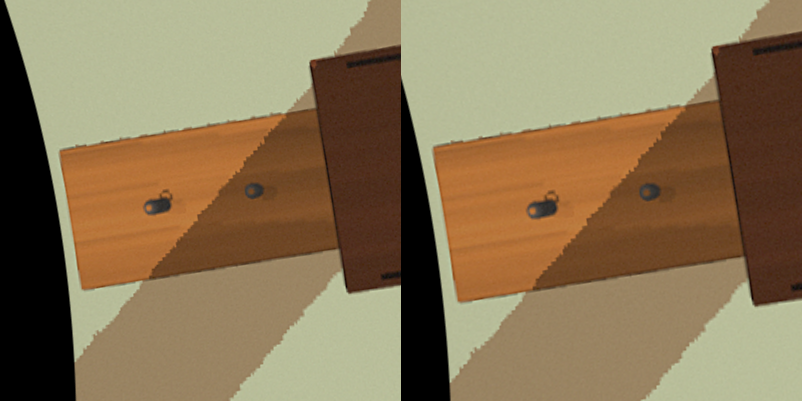

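Run:
```python
from h import *
d=np.load("w3.npz")
im=rect(d,.05,.642,-.241,.05,.125,True); cv2.imwrite("pics/w3b.png",im[200:600,100:700,::-1])
```

```text
(no output)
```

View pics/w3b.png

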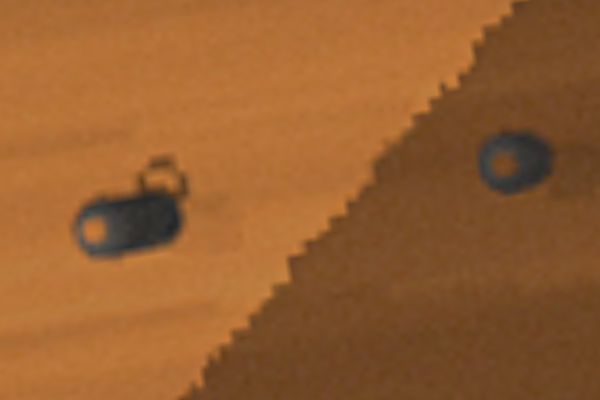

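```bash
cat >> h.py <<'E'
def inhand(d,p,R,up,name,half=.07,mm=.25,off=0):
    """rectified tier top face in tool frame: col right = tool z, row down = tool x; circles at holes for offset off"""
    n=int(2*half*1000/mm)+1; a=np.linspace(-half,half,n)
    X,Z=np.meshgrid(a,a,indexing="ij"); L=np.stack([X,np.full_like(X,-up),Z],-1).reshape(-1,3)
    uv=project(d,L@R.T+p,True).reshape(n,n,2).astype(np.float32)
    im=cv2.remap(d["color"],uv[...,0],uv[...,1],cv2.INTER_LINEAR)
    for s in (-.026,.026): cv2.circle(im,(int(round((half+off+s)*1000/mm)),n//2),int(6/mm),(0,255,0),1)
    cv2.imwrite(name,im[n//2-100:n//2+100,:,::-1]); return im
E
python3 - <<'E'
from h import *
p,R=tool(); inhand(np.load("w3.npz"),p,R,.009,"pics/w4.png")
E
```

```text
(no output)
```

View pics/w4.png

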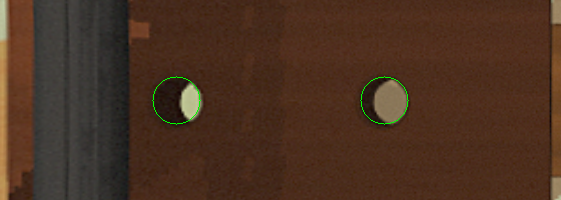

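```bash
python3 -c "
from h import *
go(.6425,-.2409,.075,9.4)"
```

```text
at [ 0.6634 -0.3655  0.1791] jaw 9.25 -> delta [-0.0006  0.1044  0.126 ] twist -0.0027 rows>= 4
```

apply_moves([
  [[-0.0006,0,0.04],-0.0027],
  [[-0.0006,0.02,0.08],-0.0027],
  [[-0.0006,0.05,0.11],-0.0027],
  [[-0.0006,0.08,0.126],-0.0027],
  [[-0.0006,0.1044,0.126],-0.0027],
  [[-0.0006,0.1044,0.126],-0.0027],
  [[-0.0006,0.1044,0.126],-0.0027],
  [[-0.0006,0.1044,0.126],-0.0027],
  [[-0.0006,0.1044,0.126],-0.0027],
  [[-0.0006,0.1044,0.126],-0.0027],
])

```text
t: 7.67
tcp_pos: [0.6435, -0.2453, 0.0776]
tool_rot: [-1.569, -0.128, 0.124]
ft_force: [-0.1, -0.8, -0.4]
finger_gap: 0.0639
```

Run:
```python
from h import *
go(.6425,-.2409,.0195,9.4)
d=eyes.read_camera("wrist"); p,R=tool(); inhand(d,p,R,.009,"pics/w5.png")
```

```text
at [ 0.6435 -0.2453  0.0776] jaw 9.2 -> delta [-0.0005  0.0581  0.0046] twist -0.0035 rows>= 2
```

View pics/w5.png

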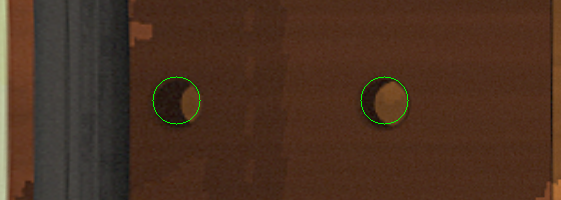

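apply_moves([
  [[0,0,0],0],
  [[0,0,0],0],
  [[0,0,0],0],
  [[0,0,0],0],
])

```text
t: 8.05
tcp_pos: [0.6426, -0.2441, 0.0757]
tool_rot: [-1.567, -0.127, 0.127]
ft_force: [-0.3, 0.3, -1.4]
finger_gap: 0.0634
```

Run:
```python
from h import *
go(.6425,-.2409,.0195,9.4)
```

```text
at [ 0.6426 -0.2441  0.0757] jaw 9.25 -> delta [0.0005 0.0562 0.0032] twist -0.0026 rows>= 2
```

apply_moves([
  [[0.0005,0,0.0032],-0.0026],
  [[0.0005,0,0.0032],-0.0026],
  [[0.0005,0,0.0032],-0.0026],
  [[0.0005,0.005,0.0032],-0.0026],
  [[0.0005,0.01,0.0032],-0.0026],
  [[0.0005,0.015,0.0032],-0.0026],
  [[0.0005,0.02,0.0032],-0.0026],
  [[0.0005,0.025,0.0032],-0.0026],
  [[0.0005,0.03,0.0032],-0.0026],
  [[0.0005,0.03,0.0032],-0.0026],
  [[0.0005,0.03,0.0032],-0.0026],
])

```text
t: 8.97
tcp_pos: [0.6422, -0.2407, 0.045]
tool_rot: [-1.567, -0.128, 0.13]
ft_force: [-0.5, -0.5, -0.7]
finger_gap: 0.0635
```

Run:
```python
from h import *
go(.6425,-.2409,.0195,9.4)
```

```text
at [ 0.6422 -0.2407  0.045 ] jaw 9.41 -> delta [ 0.0002  0.0255 -0.0002] twist 0.0002 rows>= 1
```

Tier bottom is about 42 mm up, past the tips, with no contact force. On down.

apply_moves([
  [[0,0.006,0],0],
  [[0,0.012,0],0],
  [[0,0.018,0],0],
  [[0,0.022,0],0],
  [[0,0.0255,0],0],
  [[0,0.0255,0],0],
  [[0,0.0255,0],0],
])

```text
t: 9.55
tcp_pos: [0.6426, -0.2409, 0.0199]
tool_rot: [-1.567, -0.129, 0.129]
ft_force: [-0.0, -0.9, -0.3]
finger_gap: 0.0634
```

apply_moves([
  [[0,0,0],0],
  [[0,0,0],0],
  [[0,0,0],0],
  [[0,0,0],0],
], grip=0.92)

```text
t: 9.88
tcp_pos: [0.6427, -0.2408, 0.0202]
tool_rot: [-1.567, -0.129, 0.129]
ft_force: [0.3, -0.9, 1.0]
finger_gap: 0.0844
```

apply_moves([
  [[0,-0.03,0],0],
  [[0,-0.06,0],0],
  [[0,-0.1,0],0],
  [[0,-0.1,0],0],
  [[0,-0.1,0],0],
  [[0,-0.1,0],0],
])

```text
t: 10.38
tcp_pos: [0.6424, -0.2405, 0.1201]
tool_rot: [-1.567, -0.129, 0.129]
ft_force: [-0.7, 0.4, 0.5]
finger_gap: 0.0843
```

Run:
```python
from h import *
d=eyes.read_camera("wrist"); p,R=tool()
im=rect(d,.028,.6425,-.2409,.1,.4,True); cv2.imwrite("pics/w6.png",im[:,:,::-1])
im=rect(d,.05,.6425,-.2409,.05,.125,True); cv2.imwrite("pics/w6b.png",im[200:600,100:700,::-1])
go(.6121,.2129,.12,-2.8)
```

```text
at [ 0.6419 -0.2403  0.1191] jaw 9.42 -> delta [ 0.0448 -0.0005  0.4519] twist 0.2132 rows>= 11
```

View pics/w6.png

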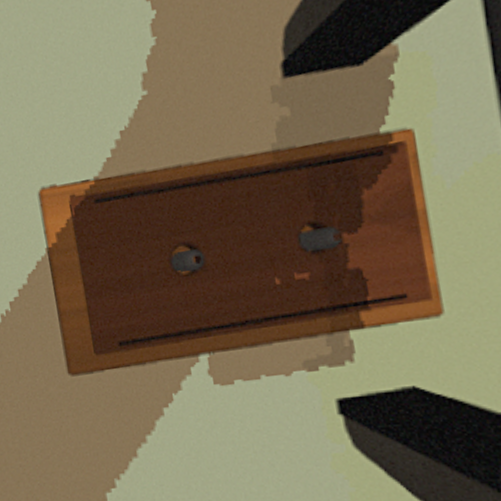

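Large tier is seated, with both pins through the holes. Now the middle one.

apply_moves([
  [[0.022,0,0.226],0.107],
  [[0.022,0,0.226],0.107],
  [[0.022,0,0.226],0.107],
  [[0.022,0,0.226],0.107],
  [[0.022,0,0.226],0.107],
  [[0.0448,0,0.452],0.2132],
  [[0.0448,0,0.452],0.2132],
  [[0.0448,0,0.452],0.2132],
  [[0.0448,0,0.452],0.2132],
  [[0.0448,0,0.452],0.2132],
  [[0.0448,0,0.452],0.2132],
  [[0.0448,0,0.452],0.2132],
  [[0.0448,0,0.452],0.2132],
  [[0.0448,0,0.452],0.2132],
  [[0.0448,0,0.452],0.2132],
  [[0.0448,0,0.452],0.2132],
  [[0.0448,0,0.452],0.2132],
  [[0.0448,0,0.452],0.2132],
])

```text
t: 11.93
tcp_pos: [0.6131, 0.2112, 0.1201]
tool_rot: [-1.571, 0.04, -0.04]
ft_force: [-0.1, 0.4, -0.7]
finger_gap: 0.0844
```

Run:
```python
from h import *
d=eyes.read_camera("wrist")
im=rect(d,.012,.6121,.2129,.09,.4,True)
f=fit(im,.6121,.2129,.09,.4,lo=(0,100,20),hi=(18,255,220)); print(f)
go(*f[0],.003,f[1]-90); print(robot.observe()["dq"])
```

```text
((0.6118363586425781, 0.21544700927734375), np.float32(87.42085), [np.float32(55.273678), np.float32(108.86619)])
at [0.6131 0.2116 0.1202] jaw -2.89 -> delta [-0.0014  0.1172  0.0038] twist -0.0054 rows>= 3
[-0.00677164  0.00042249 -0.00132732 -0.00236231  0.00055744  0.00072174
 -0.00059351]
```

apply_moves([
  [[-0.0014,0.04,0.0028],-0.005],
  [[-0.0014,0.08,0.0028],-0.005],
  [[-0.0014,0.105,0.0028],-0.005],
  [[-0.0014,0.117,0.0028],-0.005],
  [[-0.0014,0.117,0.0028],-0.005],
  [[-0.0014,0.117,0.0028],-0.005],
])

```text
t: 12.48
tcp_pos: [0.6122, 0.2149, 0.0035]
tool_rot: [-1.57, 0.035, -0.036]
ft_force: [0.4, 0.4, -0.2]
finger_gap: 0.0842
```

apply_moves([
  [[0,0,0],0],
  [[0,0,0],0],
  [[0,0,0],0],
  [[0,0,0],0],
  [[0,0,0],0],
  [[0,0,0],0],
  [[0,0,0],0],
  [[0,0,0],0],
], grip=0)

```text
t: 13.15
tcp_pos: [0.6117, 0.2154, 0.0033]
tool_rot: [-1.57, 0.034, -0.035]
ft_force: [-1.2, 0.3, 2.9]
finger_gap: 0.0515
```

apply_moves([
  [[0,-0.01,0],0],
  [[0,-0.04,0],0],
  [[0,-0.08,0],0],
  [[0,-0.117,0],0],
  [[0,-0.117,0],0],
  [[0,-0.117,0],0],
  [[0,-0.117,0],0],
  [[0,-0.117,0],0],
])

```text
t: 13.82
tcp_pos: [0.6104, 0.2151, 0.1188]
tool_rot: [-1.571, 0.036, -0.032]
ft_force: [-0.4, 0.6, -0.9]
finger_gap: 0.0513
```

Run:
```python
from h import *
d=eyes.read_camera("wrist"); p,R=tool(); inhand(d,p,R,.009,"pics/w7.png")
go(.6425,-.2409,.12,9.4)
```

```text
at [0.6104 0.215  0.1185] jaw -2.52 -> delta [ 0.0521 -0.001  -0.4541] twist -0.208 rows>= 11
```

View pics/w7.png

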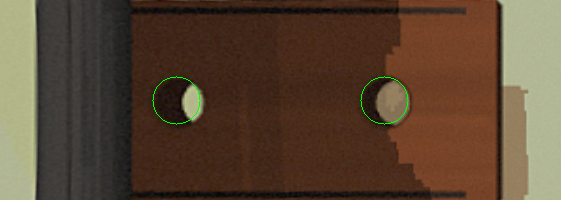

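apply_moves([
  [[0.026,0,-0.227],-0.104],
  [[0.026,0,-0.227],-0.104],
  [[0.026,0,-0.227],-0.104],
  [[0.026,0,-0.227],-0.104],
  [[0.026,0,-0.227],-0.104],
  [[0.0521,0,-0.4546],-0.208],
  [[0.0521,0,-0.4546],-0.208],
  [[0.0521,0,-0.4546],-0.208],
  [[0.0521,0,-0.4546],-0.208],
  [[0.0521,0,-0.4546],-0.208],
  [[0.0521,0,-0.4546],-0.208],
  [[0.0521,0,-0.4546],-0.208],
  [[0.0521,0,-0.4546],-0.208],
  [[0.0521,0,-0.4546],-0.208],
  [[0.0521,0,-0.4546],-0.208],
  [[0.0521,0,-0.4546],-0.208],
  [[0.0521,0.02,-0.4546],-0.208],
  [[0.0521,0.04,-0.4546],-0.208],
  [[0.0521,0.04,-0.4546],-0.208],
  [[0.0521,0.04,-0.4546],-0.208],
])

```text
t: 15.53
tcp_pos: [0.6432, -0.2393, 0.0793]
tool_rot: [-1.566, -0.129, 0.132]
ft_force: [0.1, 0.5, -0.9]
finger_gap: 0.0516
```

apply_moves([
  [[0,0,0],0],
  [[0,0,0],0],
  [[0,0,0],0],
  [[0,0,0],0],
  [[0,0,0],0],
])

```text
t: 15.95
tcp_pos: [0.6439, -0.2412, 0.0808]
tool_rot: [-1.567, -0.13, 0.128]
ft_force: [-0.7, 0.7, -0.7]
finger_gap: 0.0514
```

```bash
python3 -c "
from h import *
go(.6426,-.2414,.050,9.4)"
```

```text
at [ 0.6439 -0.2412  0.0808] jaw 9.4 -> delta [-0.0014  0.0308  0.0001] twist -0.0 rows>= 1
```

apply_moves([
  [[-0.0014,0,0],0],
  [[-0.0014,0.006,0],0],
  [[-0.0014,0.012,0],0],
  [[-0.0014,0.018,0],0],
  [[-0.0014,0.024,0],0],
  [[-0.0014,0.031,0],0],
  [[-0.0014,0.031,0],0],
  [[-0.0014,0.031,0],0],
  [[-0.0014,0.031,0],0],
])

```text
t: 16.7
tcp_pos: [0.6424, -0.2415, 0.0491]
tool_rot: [-1.567, -0.129, 0.129]
ft_force: [-0.5, 0.6, 0.0]
finger_gap: 0.0511
```

```bash
python3 -c "
from h import *
go(.6426,-.2414,.0315,9.4)"
```

```text
at [ 0.6424 -0.2415  0.0491] jaw 9.39 -> delta [0.0003 0.0176 0.    ] twist -0.0001 rows>= 1
```

apply_moves([
  [[0,0.006,0],0],
  [[0,0.012,0],0],
  [[0,0.0176,0],0],
  [[0,0.0176,0],0],
  [[0,0.0176,0],0],
  [[0,0.0176,0],0],
])

```text
t: 17.2
tcp_pos: [0.6421, -0.2413, 0.0311]
tool_rot: [-1.567, -0.128, 0.129]
ft_force: [0.8, 0.4, -0.3]
finger_gap: 0.0514
```

apply_moves([
  [[0,0,0],0],
  [[0,0,0],0],
  [[0,0,0],0],
  [[0,0,0],0],
], grip=0.8)

```text
t: 17.53
tcp_pos: [0.6423, -0.2414, 0.0316]
tool_rot: [-1.567, -0.129, 0.129]
ft_force: [-0.0, 0.2, -0.7]
finger_gap: 0.0731
```

apply_moves([
  [[0,-0.03,0],0],
  [[0,-0.06,0],0],
  [[0,-0.09,0],0],
  [[0,-0.09,0],0],
  [[0,-0.09,0],0],
  [[0,-0.09,0],0],
])

```text
t: 18.03
tcp_pos: [0.6419, -0.241, 0.1211]
tool_rot: [-1.566, -0.129, 0.129]
ft_force: [0.2, 0.0, -1.1]
finger_gap: 0.0733
```

Run:
```python
from h import *
d=eyes.read_camera("wrist"); p,R=tool()
im=rect(d,.040,.6425,-.2409,.1,.4,True); cv2.imwrite("pics/w8.png",im[:,:,::-1])
go(.389,.2628,.12,7.1)
```

```text
at [ 0.6415 -0.2408  0.1203] jaw 9.41 -> delta [-0.1668  0.0012  0.5381] twist 0.0403 rows>= 14
```

View pics/w8.png

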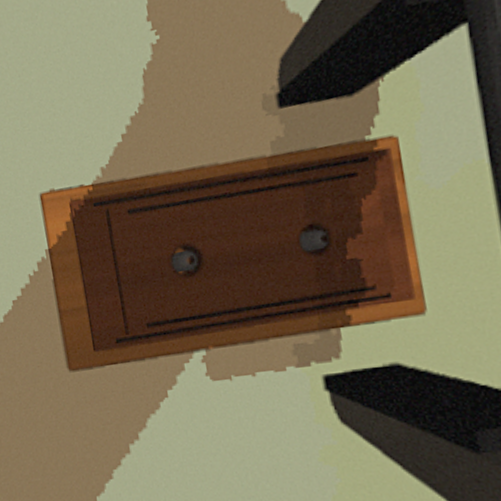

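Both tiers are seated. Now the small one.

apply_moves([
  [[-0.083,0,0.269],0.02],
  [[-0.083,0,0.269],0.02],
  [[-0.083,0,0.269],0.02],
  [[-0.083,0,0.269],0.02],
  [[-0.083,0,0.269],0.02],
  [[-0.083,0,0.269],0.02],
  [[-0.167,0,0.538],0.0403],
  [[-0.167,0,0.538],0.0403],
  [[-0.167,0,0.538],0.0403],
  [[-0.167,0,0.538],0.0403],
  [[-0.167,0,0.538],0.0403],
  [[-0.167,0,0.538],0.0403],
  [[-0.167,0,0.538],0.0403],
  [[-0.167,0,0.538],0.0403],
  [[-0.167,0,0.538],0.0403],
  [[-0.167,0,0.538],0.0403],
  [[-0.167,0,0.538],0.0403],
  [[-0.167,0,0.538],0.0403],
  [[-0.167,0,0.538],0.0403],
  [[-0.167,0,0.538],0.0403],
])

```text
t: 19.75
tcp_pos: [0.3902, 0.261, 0.1214]
tool_rot: [-1.569, -0.095, 0.095]
ft_force: [0.3, 0.2, 0.1]
finger_gap: 0.0732
```

apply_moves([
  [[0,0,0],0],
  [[0,0,0],0],
  [[0,0,0],0],
])

```text
t: 20.0
tcp_pos: [0.3898, 0.2619, 0.1215]
tool_rot: [-1.569, -0.097, 0.097]
ft_force: [0.1, 0.1, 0.6]
finger_gap: 0.0738
```

Run:
```python
from h import *
d=eyes.read_camera("wrist")
im=rect(d,.012,.389,.2628,.075,.3,True)
f=fit(im,.389,.2628,.075,.3,lo=(0,100,20),hi=(18,255,220)); print(f)
go(*f[0],.003,f[1]-90)
```

```text
((0.38794438781738283, 0.26544684448242184), np.float32(97.549416), [np.float32(43.119358), np.float32(81.91029)])
at [0.3897 0.262  0.1215] jaw 7.07 -> delta [-0.0014  0.1185  0.0036] twist -0.0084 rows>= 3
```

apply_moves([
  [[-0.0014,0.04,0.0036],-0.008],
  [[-0.0014,0.08,0.0036],-0.008],
  [[-0.0014,0.105,0.0036],-0.008],
  [[-0.0014,0.1185,0.0036],-0.008],
  [[-0.0014,0.1185,0.0036],-0.008],
  [[-0.0014,0.1185,0.0036],-0.008],
])

```text
t: 20.55
tcp_pos: [0.3877, 0.2653, 0.0024]
tool_rot: [-1.569, -0.103, 0.104]
ft_force: [0.1, -0.3, 0.5]
finger_gap: 0.0733
```

apply_moves([
  [[0,0,0],0],
  [[0,0,0],0],
  [[0,0,0],0],
  [[0,0,0],0],
  [[0,0,0],0],
  [[0,0,0],0],
  [[0,0,0],0],
  [[0,0,0],0],
  [[0,0,0],0],
], grip=0)

```text
t: 21.3
tcp_pos: [0.3879, 0.2657, 0.0032]
tool_rot: [-1.568, -0.104, 0.103]
ft_force: [-0.1, -0.6, 2.2]
finger_gap: 0.0394
```

apply_moves([
  [[0,-0.01,0],0],
  [[0,-0.04,0],0],
  [[0,-0.08,0],0],
  [[0,-0.117,0],0],
  [[0,-0.117,0],0],
  [[0,-0.117,0],0],
  [[0,-0.117,0],0],
  [[0,-0.117,0],0],
])

```text
t: 21.97
tcp_pos: [0.3869, 0.2649, 0.1191]
tool_rot: [-1.57, -0.102, 0.105]
ft_force: [-0.5, -1.0, 0.4]
finger_gap: 0.0395
```

Run:
```python
from h import *
d=eyes.read_camera("wrist"); p,R=tool(); inhand(d,p,R,.009,"pics/w9.png")
go(.6425,-.2409,.12,9.4)
```

```text
at [0.3869 0.2648 0.1189] jaw 7.55 -> delta [ 0.187  -0.0007 -0.5349] twist -0.0324 rows>= 14
```

View pics/w9.png

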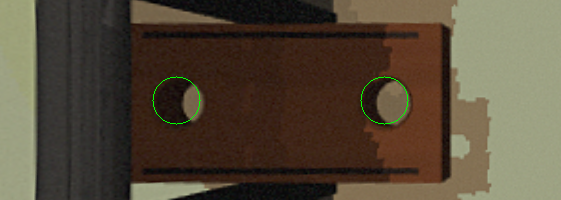

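apply_moves([
  [[0.094,0,-0.267],-0.016],
  [[0.094,0,-0.267],-0.016],
  [[0.094,0,-0.267],-0.016],
  [[0.094,0,-0.267],-0.016],
  [[0.094,0,-0.267],-0.016],
  [[0.094,0,-0.267],-0.016],
  [[0.187,0,-0.535],-0.0324],
  [[0.187,0,-0.535],-0.0324],
  [[0.187,0,-0.535],-0.0324],
  [[0.187,0,-0.535],-0.0324],
  [[0.187,0,-0.535],-0.0324],
  [[0.187,0,-0.535],-0.0324],
  [[0.187,0,-0.535],-0.0324],
  [[0.187,0,-0.535],-0.0324],
  [[0.187,0,-0.535],-0.0324],
  [[0.187,0,-0.535],-0.0324],
  [[0.187,0,-0.535],-0.0324],
  [[0.187,0,-0.535],-0.0324],
  [[0.187,0.02,-0.535],-0.0324],
  [[0.187,0.04,-0.535],-0.0324],
])

```text
t: 23.68
tcp_pos: [0.6446, -0.2384, 0.0809]
tool_rot: [-1.567, -0.133, 0.129]
ft_force: [-1.3, 0.0, -1.5]
finger_gap: 0.0394
```

apply_moves([
  [[0,0,0],0],
  [[0,0,0],0],
  [[0,0,0],0],
  [[0,0,0],0],
  [[0,0,0],0],
])

```text
t: 24.1
tcp_pos: [0.6442, -0.2403, 0.0814]
tool_rot: [-1.568, -0.131, 0.128]
ft_force: [0.6, -0.2, -0.5]
finger_gap: 0.0399
```

```bash
python3 -c "
from h import *
go(.6426,-.2414,.053,9.4)"
```

```text
at [ 0.6442 -0.2403  0.0814] jaw 9.42 -> delta [-0.0019  0.0284 -0.0008] twist 0.0004 rows>= 1
```

apply_moves([
  [[-0.0019,0,-0.0008],0],
  [[-0.0019,0,-0.0008],0],
  [[-0.0019,0.006,-0.0008],0],
  [[-0.0019,0.012,-0.0008],0],
  [[-0.0019,0.018,-0.0008],0],
  [[-0.0019,0.024,-0.0008],0],
  [[-0.0019,0.031,-0.0008],0],
  [[-0.0019,0.031,-0.0008],0],
  [[-0.0019,0.031,-0.0008],0],
])

```text
t: 24.85
tcp_pos: [0.6412, -0.2412, 0.0481]
tool_rot: [-1.566, -0.128, 0.13]
ft_force: [0.1, -0.7, 0.5]
finger_gap: 0.0394
```

```bash
python3 -c "
from h import *
go(.6426,-.2414,.0435,9.4)"
```

```text
at [ 0.6412 -0.2412  0.0481] jaw 9.4 -> delta [ 0.0013  0.0046 -0.0004] twist 0.0 rows>= 1
```

apply_moves([
  [[0.0008,0,0],0],
  [[0.0008,0.0025,0],0],
  [[0.0008,0.0046,0],0],
  [[0.0008,0.0046,0],0],
  [[0.0008,0.0046,0],0],
])

```text
t: 25.27
tcp_pos: [0.6425, -0.2412, 0.0444]
tool_rot: [-1.567, -0.129, 0.129]
ft_force: [-0.5, -0.9, -0.2]
finger_gap: 0.0396
```

apply_moves([
  [[0,0,0],0],
  [[0,0,0],0],
  [[0,0,0],0],
  [[0,0,0],0],
], grip=0.65)

```text
t: 25.6
tcp_pos: [0.6426, -0.2412, 0.0446]
tool_rot: [-1.567, -0.129, 0.129]
ft_force: [0.6, 1.3, 0.4]
finger_gap: 0.0597
```

apply_moves([
  [[0,-0.03,0],0],
  [[0,-0.06,0],0],
  [[0,-0.09,0],0],
  [[0,-0.09,0],0],
  [[0,-0.09,0],0],
  [[0,-0.09,0],0],
  [[0,-0.09,0],0],
])

```text
t: 26.18
tcp_pos: [0.6416, -0.2407, 0.1329]
tool_rot: [-1.566, -0.127, 0.131]
ft_force: [-0.4, 0.9, 0.2]
finger_gap: 0.0595
```

Run:
```python
from h import *
d=eyes.read_camera("wrist"); p,R=tool()
im=rect(d,.052,.6425,-.2409,.1,.4,True)
d=eyes.read_camera("top"); u,v=project(d,[.3866,-.3065,.03],False)[0].astype(int)
b=cv2.resize(d["color"][v-25:v+25,u-25:u+25],(501,501),interpolation=cv2.INTER_CUBIC)
cv2.imwrite("pics/w10.png",cv2.resize(np.hstack([im,b]),None,fx=.79,fy=.79)[:,:,::-1]); print(u,v)
go(.3866,-.3065,.17,9.4)
```

```text
477 317
at [ 0.6417 -0.2408  0.1328] jaw 9.41 -> delta [-0.2625 -0.0366 -0.023 ] twist 0.0001 rows>= 7
```

View pics/w10.png

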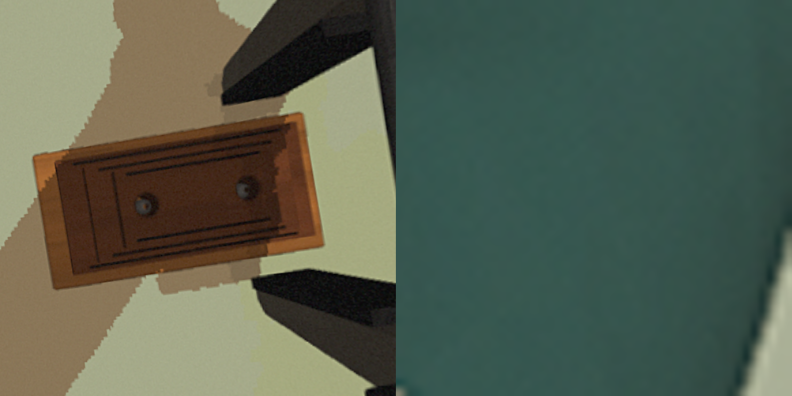

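Stack is right. Now the stand.

apply_moves([
  [[-0.13,-0.0366,-0.012],0],
  [[-0.13,-0.0366,-0.012],0],
  [[-0.13,-0.0366,-0.012],0],
  [[-0.13,-0.0366,-0.012],0],
  [[-0.2625,-0.0366,-0.023],0],
  [[-0.2625,-0.0366,-0.023],0],
  [[-0.2625,-0.0366,-0.023],0],
  [[-0.2625,-0.0366,-0.023],0],
  [[-0.2625,-0.0366,-0.023],0],
  [[-0.2625,-0.0366,-0.023],0],
  [[-0.2625,-0.0366,-0.023],0],
  [[-0.2625,-0.0366,-0.023],0],
  [[-0.2625,-0.0366,-0.023],0],
], grip=0.8)

```text
t: 27.37
tcp_pos: [0.3886, -0.3063, 0.1707]
tool_rot: [-1.567, -0.13, 0.131]
ft_force: [-0.0, -0.1, 0.7]
finger_gap: 0.0735
```

Run:
```python
from h import *
d=eyes.read_camera("wrist"); p,R=tool(); print(p)
r=pinpoint("wrist","stand_foot"); print([(x["uv"],x["p"]) for x in r])
im=rect(d,.026,.3866,-.3065,.05,.2,True); np.savez("w11.npz",**d)
cv2.imwrite("pics/w11.png",im[:,:,::-1]); go(.3866,-.3065,.17,9.4)
```

```text
[ 0.38828799 -0.30635578  0.17069723]
[([316.1, 226.3], 0.7), ([589.3, 217.9], 0.55)]
at [ 0.3881 -0.3064  0.1707] jaw 9.49 -> delta [-0.0014  0.0007  0.0002] twist 0.0015 rows>= 1
```

View pics/w11.png

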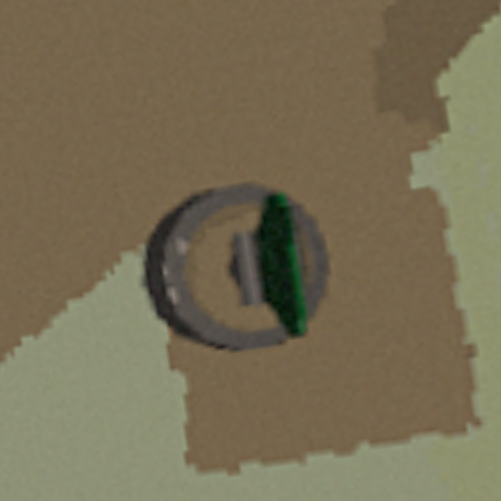

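```bash
python3 -c "
from h import *
go(.3832,-.3053,.005,9.4)"
```

```text
at [ 0.3881 -0.3064  0.1707] jaw 9.49 -> delta [-0.0045  0.1657  0.0019] twist 0.0015 rows>= 4
```

apply_moves([
  [[-0.0045,0,0.0019],0],
  [[-0.0045,0.03,0.0019],0],
  [[-0.0045,0.06,0.0019],0],
  [[-0.0045,0.08,0.0019],0],
  [[-0.0045,0.1,0.0019],0],
  [[-0.0045,0.12,0.0019],0],
  [[-0.0045,0.14,0.0019],0],
  [[-0.0045,0.155,0.0019],0],
  [[-0.0045,0.1657,0.0019],0],
  [[-0.0045,0.1657,0.0019],0],
  [[-0.0045,0.1657,0.0019],0],
])

```text
t: 28.38
tcp_pos: [0.3823, -0.3057, 0.0052]
tool_rot: [-1.567, -0.128, 0.129]
ft_force: [0.4, -0.4, -0.4]
finger_gap: 0.0737
```

apply_moves([
  [[0,0,0],0],
  [[0,0,0],0],
  [[0,0,0],0],
  [[0,0,0],0],
  [[0,0,0],0],
  [[0,0,0],0],
  [[0,0,0],0],
  [[0,0,0],0],
  [[0,0,0],0],
  [[0,0,0],0],
], grip=0, grip_force=20)

```text
t: 29.22
tcp_pos: [0.3827, -0.3057, 0.0055]
tool_rot: [-1.567, -0.129, 0.129]
ft_force: [-0.6, 0.8, 4.5]
finger_gap: 0.0334
```

Run:
```python
from h import *
go(.3832,-.3053,.005,9.4)
```

```text
at [ 0.3827 -0.3057  0.0055] jaw 9.41 -> delta [0.0005 0.0005 0.0003] twist 0.0001 rows>= 1
```

apply_moves([
  [[0,-0.01,0],0],
  [[0,-0.03,0],0],
  [[0,-0.05,0],0],
  [[0,-0.08,0],0],
  [[0,-0.11,0],0],
  [[0,-0.125,0],0],
  [[0,-0.125,0],0],
  [[0,-0.125,0],0],
  [[0,-0.125,0],0],
])

```text
t: 29.97
tcp_pos: [0.3818, -0.3048, 0.1293]
tool_rot: [-1.566, -0.128, 0.13]
ft_force: [0.4, -0.6, -1.9]
finger_gap: 0.0335
```

Run:
```python
from h import *
d=eyes.read_camera("wrist"); p,R=tool(); inhand(d,p,R,.021,"pics/w12.png")
go(.6425,-.2409,.13,9.4)
```

```text
at [ 0.3816 -0.3049  0.129 ] jaw 9.41 -> delta [ 0.2678 -0.0015  0.0204] twist 0.0002 rows>= 7
```

View pics/w12.png

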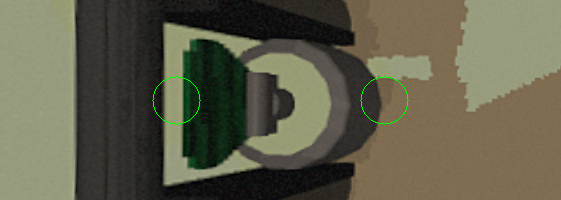

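Foot is held upright, about 1 mm off along tool z.

apply_moves([
  [[0.02,0,0.001],0],
  [[0.05,0,0.004],0],
  [[0.08,0,0.006],0],
  [[0.11,0,0.008],0],
  [[0.14,0,0.01],0],
  [[0.17,0,0.012],0],
  [[0.2,0,0.014],0],
  [[0.23,0,0.016],0],
  [[0.25,0,0.018],0],
  [[0.26,0,0.0194],0],
  [[0.2678,0,0.0194],0],
  [[0.2678,0,0.0194],0],
  [[0.2678,0,0.0194],0],
  [[0.2678,0,0.0194],0],
  [[0.2678,0.02,0.0194],0],
  [[0.2678,0.04,0.0194],0],
  [[0.2678,0.055,0.0194],0],
  [[0.2678,0.055,0.0194],0],
  [[0.2678,0.055,0.0194],0],
  [[0.2678,0.055,0.0194],0],
])

```text
t: 31.68
tcp_pos: [0.6439, -0.2434, 0.0763]
tool_rot: [-1.568, -0.129, 0.128]
ft_force: [-0.0, -0.9, -2.0]
finger_gap: 0.033
```

apply_moves([
  [[0,0,0],0],
  [[0,0,0],0],
  [[0,0,0],0],
])

```text
t: 31.93
tcp_pos: [0.6441, -0.2429, 0.0762]
tool_rot: [-1.567, -0.13, 0.128]
ft_force: [-0.7, -0.4, -1.0]
finger_gap: 0.0333
```

Run:
```python
from h import *
go(.6427,-.2419,.0585,9.4)
```

```text
at [ 0.6441 -0.2429  0.0762] jaw 9.41 -> delta [-0.0012  0.0177  0.0012] twist 0.0001 rows>= 1
```

apply_moves([
  [[-0.0012,0,0.0012],0],
  [[-0.0012,0.004,0.0012],0],
  [[-0.0012,0.008,0.0012],0],
  [[-0.0012,0.012,0.0012],0],
  [[-0.0012,0.015,0.0012],0],
  [[-0.0012,0.0177,0.0012],0],
  [[-0.0012,0.0177,0.0012],0],
  [[-0.0012,0.0177,0.0012],0],
  [[-0.0012,0.0177,0.0012],0],
])

```text
t: 32.68
tcp_pos: [0.6422, -0.2418, 0.0577]
tool_rot: [-1.567, -0.129, 0.129]
ft_force: [-0.4, -0.6, 0.4]
finger_gap: 0.0332
```

Run:
```python
from h import *
go(.6427,-.2419,.0577,9.4)
d=eyes.read_camera("scene"); u,v=project(d,[.6425,-.2409,.06],False)[0].astype(int)
cv2.imwrite("pics/s13.png",cv2.resize(d["color"][v-50:v+50,u-60:u+60],None,fx=6,fy=6,interpolation=cv2.INTER_CUBIC)[:,:,::-1])
```

```text
at [ 0.6422 -0.2418  0.0577] jaw 9.4 -> delta [ 0.0005 -0.     -0.0001] twist -0.0 rows>= 1
```

Wrist force has dropped to zero, so the weight is on the tier. I press 0.5 mm more and release.

apply_moves([
  [[0.0003,0.0005,0],0],
  [[0.0003,0.0005,0],0],
  [[0.0003,0.0005,0],0],
])

```text
t: 32.98
tcp_pos: [0.6422, -0.2418, 0.0576]
tool_rot: [-1.567, -0.129, 0.129]
ft_force: [-3.6, 1.4, 5.3]
finger_gap: 0.0332
```

apply_moves([
  [[0,0,0],0],
  [[0,0,0],0],
  [[0,0,0],0],
  [[0,0,0],0],
  [[0,0,0],0],
], grip=0.65)

```text
t: 33.4
tcp_pos: [0.6426, -0.2417, 0.0569]
tool_rot: [-1.567, -0.129, 0.129]
ft_force: [0.6, 0.0, -0.3]
finger_gap: 0.0591
```

apply_moves([
  [[0,-0.015,0],0],
  [[0,-0.035,0],0],
  [[0,-0.06,0],0],
  [[0,-0.09,0],0],
  [[0,-0.12,0],0],
  [[0,-0.14,-0.03],0],
  [[0,-0.14,-0.07],0],
  [[0,-0.14,-0.1],0],
  [[0,-0.14,-0.1],0],
  [[0,-0.14,-0.1],0],
  [[0,-0.14,-0.1],0],
])

```text
t: 34.32
tcp_pos: [0.6589, -0.3396, 0.1974]
tool_rot: [-1.566, -0.129, 0.129]
ft_force: [-0.1, 1.0, -1.0]
finger_gap: 0.0599
```

Run:
```python
from h import *
d=eyes.read_camera("wrist"); im=rect(d,.052,.6425,-.2409,.1,.5,True)
d=eyes.read_camera("scene"); u,v=project(d,[.6425,-.2409,.05],False)[0].astype(int)
b=cv2.resize(d["color"][v-40:v+40,u-40:u+40],(401,401),interpolation=cv2.INTER_CUBIC)
cv2.imwrite("pics/f.png",np.hstack([im,b])[:,:,::-1])
```

```text
(no output)
```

View pics/f.png

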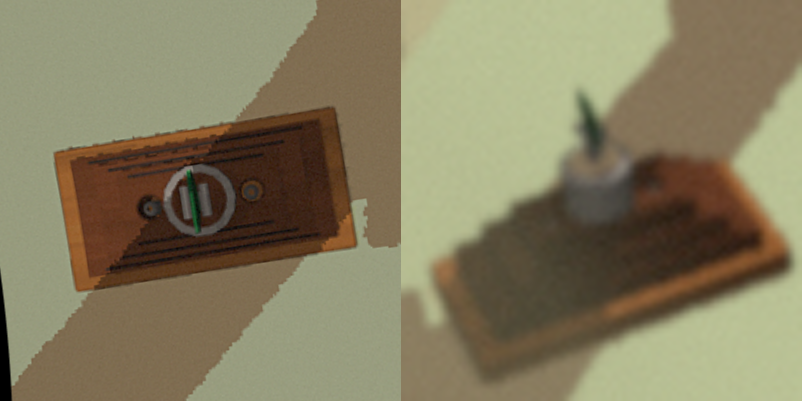

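The stand is upright and centred between the two pins. The stack is aligned and the gripper is clear.

```bash
python3 -c "
from bench import robot
print(robot.close_job())"
```

```text
the job is handed in; nothing more can be done
None
```

The stepped pick display is built and I handed the job in at about 34 s of the 118 s allowed. I threaded the large, middle and small brown tiers over both pins in that order, then set the chrome clip stand upright on the middle of the small tier.

- **Tiers:** The last wrist picture shows both pins in the small tier's holes and the three tiers lying aligned. I judged "fully down" from the gripper heights at release (0.020, 0.032 and 0.045 m), which fit 12 mm steps. The wrist camera looks nearly straight down, so it can't show small gaps.
- **Stand:** The last wrist and scene pictures show it upright, with the foot within about 1 mm of midway between the pins and the gripper clear. It stayed upright in every picture I took of it.
- **Forces:** Wrist force read 7 N or less after each move, including about 5 N when the stand touched down.
- **Bystanders:** The arm never went low near the pitch pipe, tuning fork, kazoo or the blue look-alikes. I did not take a final picture to confirm they hadn't moved.
- **Disagreement:** The top and wrist cameras differed by up to about 3 mm on where the loose tiers lay. I used the wrist readings and checked the hole positions in the hand before threading each tier.

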